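# Fold the filling hopper over a cube mould and clamp it

## Robot

A 6-joint arm with a two-finger parallel gripper is mounted at the origin on a cart in front of the work surface, level with it; the furniture and walls round the work are solid. World frame = base frame: x ahead of the robot, y to its left, z up, the work surface at z = 0. Lengths are in m, angles in rad, forces in N, time in s.
With the tool pointing down it reaches from about 0.275 to 0.825 m from the base axis. Payload 5.2 kg.
Tool frame: the origin (TCP) lies where the fingers leave the gripper's body, on its centre line; the fingertips stand 84 mm ahead of it and the grasp point (between the pads) lies 65 mm ahead of it; z points along the fingers, y is the direction in which the jaws open and shut (so a half turn about z gives the same grasp; the last joint's range is limited). The gripper opens to 93 mm and grips with 3 to 60 N. Pads are 15 mm wide; open, the fingers measure 128 mm over their backs; the gripper's body (75 mm by 188 mm) begins 65 mm behind the grasp point.
Start: joints at [-1.412, 0.259, 1.535, -0, 1.348, -0.203], TCP at [0.195, -0.514, 0.303] pointing down, gripper open.
Joint ranges: [-3.14, 3.14], [-0.91, 2.08], [0.19, 2.58], [-1.22, 4.36], [0.22, 2.71], [-3.12, 3.12]. Speed limits (rad/s): [2.57, 2.57, 3.14, 3.14, 3.14, 3.14].

## Interface

Orientations are given as a unit quaternion [w, x, y, z].
In Python, from rig import telemetry, grab_frame, camera_info, arm gives the robot as it stands.
- The arm moves only by the tool drive_tool, never from a script. Its argument "commands" is a list of rows, each a list of 3 entries, a list of its own where there are three numbers: the shift along the tool's x, y, z in mm, then the turn, a rotation vector about the tool's x, y, z in rad, then the opening, from 0 (shut) to 1 (fully open). In form: [[[tx, ty, tz], [wx, wy, wz], claw], ...]. A call has 1 to 12 rows; each row shifts and turns the pose as measured when the row begins, along the tool's axes as they then stand; what a row does not reach is not made up. A row lasts 1/12 s, in which the tool goes at most 41.7 mm and 7.16 degrees, less where a joint would pass 70% of its speed; a pose out of reach is approached as far as the arm can. A call with a gripper value outside its range is refused whole. The fingers move at their own pace and stop on an object; "squeeze" is the grip in N (left out, the last holds). Time passes only in rows, so rows that do not move let the fingers close. It gives the time, the measured TCP pose, the force and the opening at its end, in the units of the state.
- telemetry.sense(): the state, without advancing time (a new reading comes with each control period).
- grab_frame(name): name is "scene" or "top" or "wrist"; returns the picture (480x640x3 uint8, red, green, blue); there is no depth.
- camera_info(name): a dict with "fx", "fy", "cx", "cy" (pixels), "distortion" ([k1, k2, p1, p2, k3] as OpenCV has them; the pictures are not rectified), "xyz" and "rotation" of the camera in the world. Camera axes: x right, y up, looking along -z (the intrinsics and any distortion apply to the point x, -y, -z); pixel columns grow to the right and rows downward; lengths in m; the calibration is good to about 2 mm. A picture is of the moment at which its call begins: read the wrist's pose just before it. camera_info takes no time and is no camera call; for the wrist camera it gives the pose at the moment of the call.
- arm.job_done(): hands the job in, once; it reports no verdict.
The state is a dict: "t": time; "joint_positions": joint angles; "joint_velocities": joint speeds; "effort": joint torques, N m; "tcp_pos": TCP position; "orientation": TCP orientation; "wrist_force": force on the tool from outside, world axes, zero at the start; "wrist_torque": the same for the moment, N m; "width": opening from 0.0 (shut) to 1.0 (fully open).
Only numpy, scipy, OpenCV 4.12 (cv2) and the standard library are available. Lean on these libraries where they do the work, as an engineer would, in place of code of your own. Each camera call takes 0.05 s, during which the arm holds its last target.

## Task

Make the compaction table ready for filling: push the black cube mould back along its guides until it is home against the rear stops, flip the hinged filling hopper forward and fully down over the mould, then push the swing clamp's handle round to its stop so that the nose sits over the hopper's ear. Do it all by pushing with the fingers: pinch and lift nothing, and leave the jar, the tin and the mortar prism beside the table where they stand.

Things in the scene. Friction and masses are not known exactly. Their poses are not given: they have to be found in the camera images.
- compaction_table: Fixed machine table: steel top plate 161 x 232 mm, top 45 mm above the bench. Origin on the bench under the mould's home place; +x from the operator's front side to the hinge side, +y left, z up (all x, y below are in this frame). Dark guide rails, 14 mm high, let the mould slide along x with 3.5 mm play on each side, up to two dark rear stops, 24 mm high.
- cube_mould: Loose black two-cell mould 90 (x) x 160 (y) x 62 mm, 0.5 to 0.8 kg, on the plate: rim 107 mm above the bench. Origin mid underside; outer face of the front wall 44 mm ahead (-x), walls 8 mm. Starts 13 to 27 mm short of home, on the operator's side; home against the rear stops its x in the table's frame is 0. More than 4 mm short, the hopper's front lip lands on its wall and cannot shut.
- filling_hopper (a joint): Hinged aluminium hopper, rad: 0 = fully down over the mould (end stop), 1.57 upright, 1.9 = stop leaning back, away from the operator. Starts at 1.68 to 1.88. Stiff friction hinge, stays where left; some 5 N at the tab moves it. It is a flat frame 176 mm wide, 6 mm thick, reaching 125 mm from the hinge, with walls 34 mm high on its upper side, the foremost 113 mm from the hinge.
- hopper_hinge (a point): Point of the hopper's hinge axis midway along it, in the frame's middle plane, 111 mm above the bench, 73 mm behind (+x) the table's origin. The axis runs along the table's y.
- hopper_tab (a point): Middle of the upper face (upper with the hopper down) of the hopper's flat push tab, 139 mm from the hinge axis and 3 mm off the frame's middle plane. The tab is 48 mm wide, spans 125 to 154 mm from the hinge and ends in a rolled edge 9 mm thick. Standing back, this face looks to the rear; down, it faces up, 114 mm above the bench.
- swing_clamp (a joint): Swing clamp about its upright post, rad: 0 = swung clear, nose to the table's +x; grows counter-clockwise seen from above to the stop at 1.57 = clamped, nose to +y, over the ear on the hopper's right (-y) side. Starts at 0 to 0.4 (clear of the ear), light friction (0.06 N m), stays where left. The nose passes 1.5 mm above the ear of the shut hopper; it strikes the ear if the hopper is not down.
- clamp_post (a point): Point of the clamp's vertical turning axis at the height of the handle, 125 mm above the bench, at x = -5, y = -114.5 mm of the table.
- clamp_ball (a point): Centre of the black ball (22 mm) at the end of the clamp's handle, a 9 mm rod; 80 mm from the post's axis, 125 mm above the bench. At joint 0 the handle points 10 degrees forward of the table's -y (out to the right); at 1.57 it points rearward, 10 degrees outward of +x. The joint grows when rod or ball is pushed from the front towards the rear.
- sample_jar: Bystander: screw jar 66 mm across, 116 mm high, blue lid; origin in the middle of its underside. Leave alone.
- sample_tin: Bystander: round aluminium tin 59 mm across, 38 mm high; origin in the middle of its underside. Leave alone.
- mortar_prism: Bystander: grey mortar prism 40 x 160 x 40 mm lying along its y; origin in the middle of its underside. Leave alone.

How it is judged:
By the outcome, as a careful person would: the job done as asked, in the order asked, and still so for the second after the job is handed in, with the robot touching nothing.
It also fails if it takes over 64 s, if anything falls off the work surface, if the arm or the gripper's body presses on something with over 40 N, if the wrist force passes 120 N, or if a joint passes its speed limit or range.

## Working session

There is one attempt and no reset: what is moved stays moved. The work goes in short steps, Python scripts to look and compute and a tool call to move; the robot and the scene stay as the last step left them, time stands still between calls to the robot, and variables do not carry over. Pictures are saved under pics/ and viewed, and the job is handed in when it is done.

Besides the shell and the picture viewer there is one more tool, called after "Call:" as name(argument=value, ...), one argument or row to a line, values as JSON. drive_tool: Moves the arm, as the interface text tells. Its arguments: {"type":"object","properties":{"commands":{"type":"array","items":{"type":"array"}},"squeeze":{"type":"number"}},"required":["commands"]}

```bash
mkdir -p pics; ls; python3 - <<'E'
from rig import telemetry, grab_frame, camera_info, arm
import cv2
print(telemetry.sense())
for n in ["scene","top","wrist"]:
    print(n,camera_info(n))
    cv2.imwrite(f"pics/{n}0.png",grab_frame(n)[:,:,::-1])
E
```

```text
pics
{'t': 0.0, 'joint_positions': array([-1.41178027e+00,  2.59331263e-01,  1.53608467e+00,  1.76373375e-06,
        1.34800694e+00, -2.02784628e-01]), 'joint_velocities': array([ 0.00071982, -0.00122302, -0.00087654,  0.00165846, -0.0003625 ,
        0.00097683]), 'effort': array([ 1.54134403e-03, -4.37300634e+01, -2.83992809e+01,  7.21213524e-02,
        4.16731217e-02, -1.66667378e-04]), 'tcp_pos': array([ 0.19464273, -0.5139767 ,  0.30192326]), 'orientation': array([-9.14872094e-04,  9.83681730e-01,  1.79915028e-01,  2.08846186e-05]), 'wrist_force': array([0.50850856, 0.18384767, 0.185831  ]), 'wrist_torque': array([-0.00635229, -0.00895424,  0.01179041]), 'width': 1.0032423553574348}
scene {'fx': 514.5791962717949, 'fy': 514.5791962717949, 'cx': 330.35542919247507, 'cy': 257.120098314269, 'distortion': array([-0.05261054,  0.        ,  0.        ,  0.        ,  0.        ]), 'xyz': array([-0.10809042,  0.69383472,  1.01476823]), 'rotation': array([-0.39878397, -0.13366679,  0.29811351,  0.85687389])}
top {'fx': 534.8297995716316, 'fy': 534.8297995716316, 'cx': 320.7557367997844, 'cy': 246.21911622748107, 'distortion': array([-0.0817131,  0.       ,  0.       ,  0.       ,  0.       ]), 'xyz': array([0.23465369, 0.23659885, 1.20815662]), 'rotation': array([-0.6951686 , -0.06457329,  0.07164919,  0.71234634])}
wrist {'fx': 353.4039914033278, 'fy': 353.4039914033278, 'cx': 319.6825430356712, 'cy': 237.13235734931592, 'distortion': array([-0.03061686,  0.        ,  0.        ,  0.        ,  0.        ]), 'xyz': array([ 0.27426595, -0.48449057,  0.38431432]), 'rotation': array([ 0.81327362, -0.12468733,  0.08741314, -0.56160309])}
```

View pics/scene0.png

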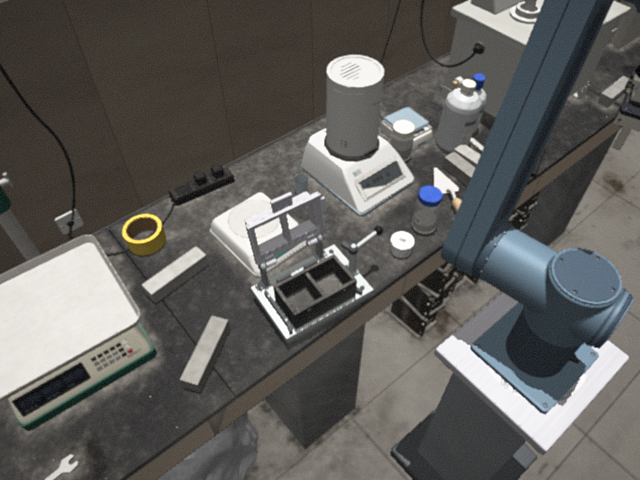

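View pics/top0.png

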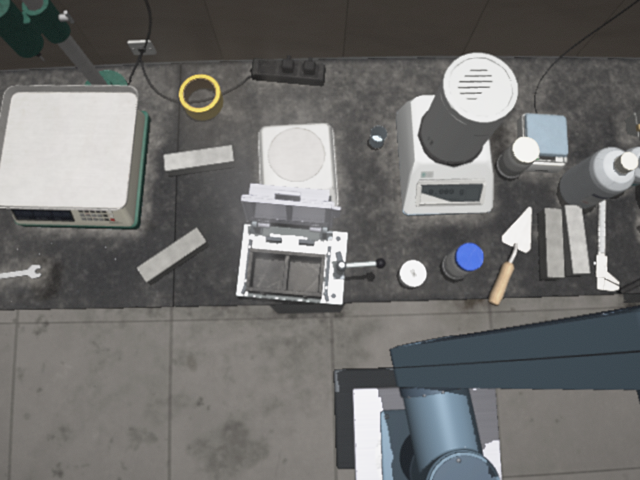

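View pics/wrist0.png

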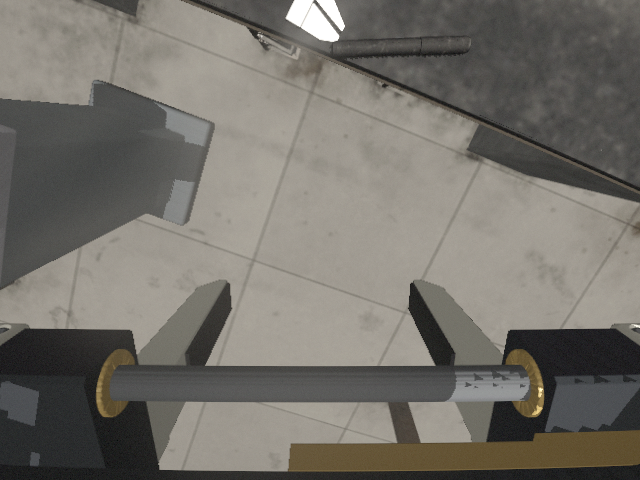

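```bash
cat > h.py <<'E'
import numpy as np, cv2
from scipy.spatial.transform import Rotation as R
from rig import telemetry, grab_frame, camera_info, arm
def q2R(q): q=np.asarray(q); return R.from_quat([q[1],q[2],q[3],q[0]])
def cam(n):
    c=camera_info(n); K=np.array([[c['fx'],0,c['cx']],[0,c['fy'],c['cy']],[0,0,1]])
    Rm=q2R(c['rotation']).as_matrix()@np.diag([1,-1,-1]) # cv cam->world
    return K,np.array(c['distortion']),Rm,np.array(c['xyz'])
def proj(C,P):
    K,d,Rm,o=C; P=np.atleast_2d(P).astype(float)
    rv=cv2.Rodrigues(Rm.T)[0]
    return cv2.projectPoints(P,rv,-Rm.T@o,K,d)[0].reshape(-1,2)
def ray(C,px):
    K,d,Rm,o=C
    u=cv2.undistortPoints(np.array([[px]],float),K,d)[0,0]
    return o,Rm@np.array([u[0],u[1],1])
def onz(C,px,z):
    o,v=ray(C,px); return o+v*(z-o[2])/v[2]
def crop(img,x0,y0,x1,y1,name,s=None):
    s=s or min(800/(x1-x0),600/(y1-y0))
    c=cv2.resize(img[y0:y1,x0:x1],None,fx=s,fy=s,interpolation=cv2.INTER_CUBIC); cv2.imwrite(name,c[:,:,::-1] if c.ndim==3 else c); return s
E
python3 - <<'E'
from h import *
a=cv2.imread('pics/top0.png')[:,:,::-1];print(crop(a,220,170,420,320,'pics/t0c.png'))
a=cv2.imread('pics/scene0.png')[:,:,::-1];print(crop(a,235,180,395,345,'pics/s0c.png'))
C=cam('top')
for p in [(245,225),(346,232),(342,305),(237,297)]: print(onz(C,p,.045))
E
```

```text
4.0
3.6363636363636362
[0.5140656  0.39007014 0.045     ]
[0.49270894 0.16495442 0.045     ]
[0.33058825 0.17915188 0.045     ]
[0.35336442 0.40731095 0.045     ]
```

View pics/t0c.png

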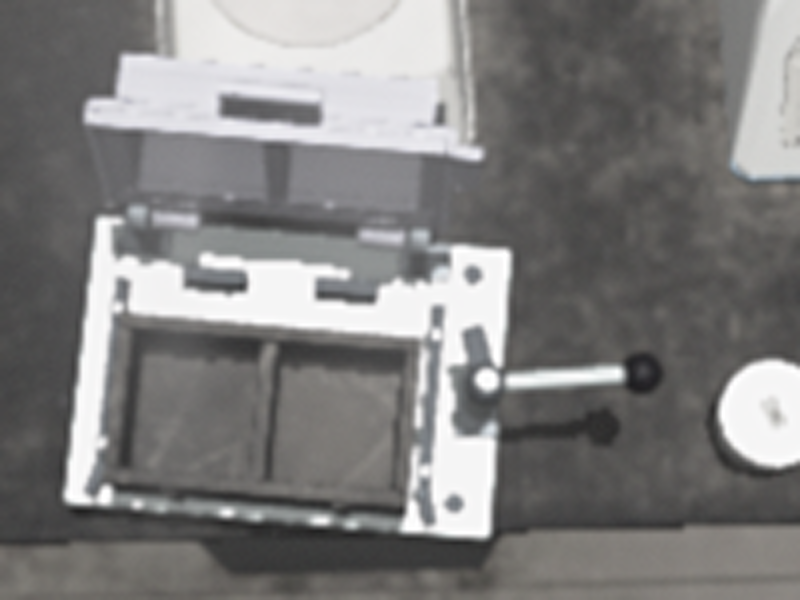

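View pics/s0c.png

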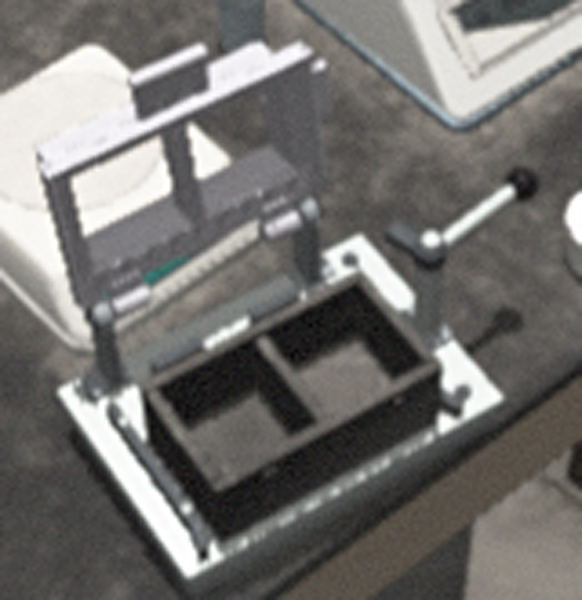

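```bash
cat > fit.py <<'E'
from h import *
from scipy.optimize import least_squares
T,S=cam('top'),cam('scene')
t=lambda x,y:(220+x/4,170+y/4)
k=160*1.0/582
s=lambda x,y:(235+x/3.63636,180+y/3.63636)
# params: tx,ty,yaw,clamp,dx(mould),dy, pcx,pcy
def pts(p):
    tx,ty,yaw,cl,dx,dy,pcx,pcy=p
    def W(x,y,z): c,q=np.cos(yaw),np.sin(yaw); return [tx+c*x-q*y,ty+q*x+c*y,z]
    a=np.radians(-100)+cl
    d={}
    d['ball']=W(-.005+.08*np.cos(a),-.1145+.08*np.sin(a),.125)
    d['post']=W(-.005,-.1145,.130)
    for n,sx,sy in [('fl',-1,1),('fr',-1,-1),('rl',1,1),('rr',1,-1)]:
        d['p'+n]=W(pcx+sx*.0805,pcy+sy*.116,.045)
        d['m'+n]=W(dx+(-.044 if sx<0 else .046)  ,dy+sy*.08,.107)
    return d
obsT=dict(ball=t(643,372),post=t(486,380),prl=t(97,215),prr=t(512,248),pfr=t(492,538),pfl=t(63,503),mrl=t(120,312),mrr=t(419,338),mfr=t(406,505),mfl=t(106,478))
obsS=dict(ball=s(521,183),post=s(432,240),pfr=s(505,398),pfl=s(188,580),mrr=s(367,277),mfl=s(216,488),mfr=s(440,362),mrl=s(148,383))
def res(p):
    d=pts(p); r=[]
    for C,o in((T,obsT),(S,obsS)):
        r.append((proj(C,[d[k] for k in o])-np.array(list(o.values()))).ravel())
    return np.concatenate(r)
if __name__=="__main__":
    f=least_squares(res,[.43,.29,-.09,.1,-.02,0,0,0],loss='soft_l1')
    print(np.round(f.x,4)); 
    n=2*len(obsT);r=res(f.x)
    for k,v in zip(list(obsT)+['S'+k for k in obsS],r.reshape(-1,2)): print(k,v.round(2))
E
python3 fit.py
```

```text
[ 4.233e-01  2.941e-01 -1.105e-01  3.206e-01 -2.730e-02 -1.000e-04
  2.000e-03 -8.600e-03]
ball [-0.15 -0.23]
post [ 0.41 -0.31]
prl [-0.03 -0.09]
prr [-0.32  0.44]
pfr [-0.94  0.03]
pfl [ 0.22 -0.47]
mrl [-0.1  -0.63]
mrr [ 1.15 -0.62]
mfr [0.75 0.43]
mfl [-1.37  0.45]
Sball [0.35 0.04]
Spost [-0.17  1.  ]
Spfr [ 0.34 -0.06]
Spfl [ 0.41 -0.45]
Smrr [-1.25 -2.99]
Smfl [0.64 0.99]
Smfr [2.02 0.69]
Smrl [-2.57  0.01]
```

```bash
cat >> h.py <<'E'
TX,TY,YAW=.4233,.2941,-.1105
def W(x,y,z,T=None):
    tx,ty,yaw=T or (TX,TY,YAW); c,q=np.cos(yaw),np.sin(yaw); return [tx+c*x-q*y,ty+q*x+c*y,z]
def hop(r,y,o,th): # radial, lateral, off-plane(upper) -> table coords->world
    return W(.073-r*np.cos(th)+o*np.sin(th),y,.111+r*np.sin(th)+o*np.cos(th))
def draw(img,C,th,col,x0,y0,s):
    segs=[]
    for o in(-.003,.003):
        q=[(0.0,.088,o),(.125,.088,o),(.125,-.088,o),(.0,-.088,o)]
        segs.append(q)
    segs.append([(.125,.024,0),(.154,.024,0),(.154,-.024,0),(.125,-.024,0)])
    segs.append([(.113,.08,.037),(.113,-.08,.037)])
    for q in segs:
        P=proj(C,[hop(*a,th) for a in q]); P=(P-[x0,y0]+.5)*s
        cv2.polylines(img,[np.int32(P)],False,col,1)
E
python3 - <<'E'
from h import *
for n,b in(('top',(220,170,420,320)),('scene',(235,180,395,300))):
    a=cv2.imread(f'pics/{n}0.png')[b[1]:b[3],b[0]:b[2]]; s=4 if n=='top' else 5
    a=cv2.resize(a,None,fx=s,fy=s,interpolation=cv2.INTER_CUBIC)
    draw(a,cam(n),1.70,(0,0,255),b[0],b[1],s);draw(a,cam(n),1.85,(0,255,0),b[0],b[1],s)
    cv2.imwrite(f'pics/{n}_ov.png',a)
E
```

```text
(no output)
```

View pics/top_ov.png

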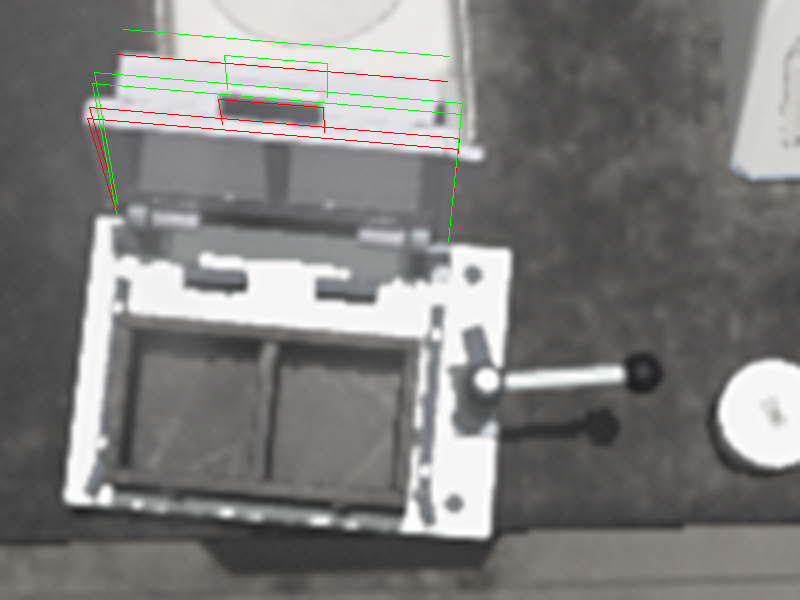

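View pics/scene_ov.png

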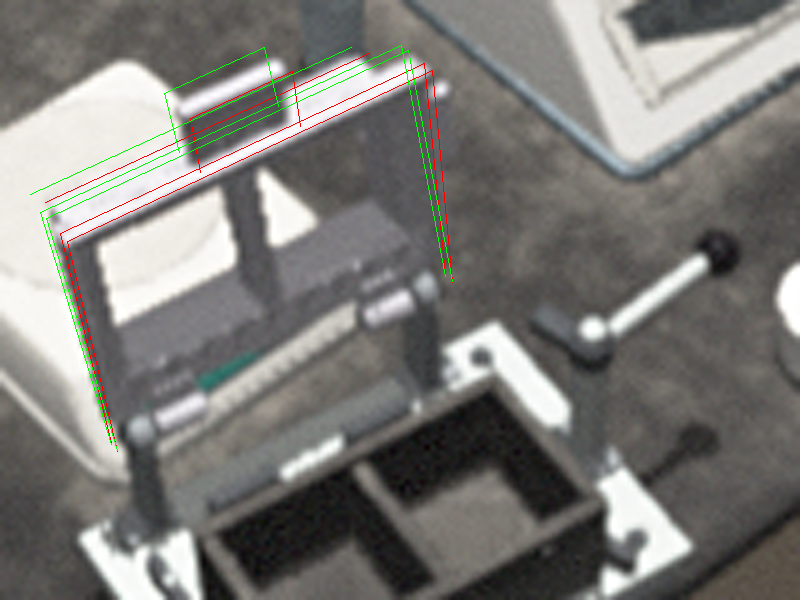

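Call:
drive_tool(
  commands=[
    [[0,0,0],[0,0,0.12],1],
    [[0,0,0],[0,0,0.12],1],
    [[0,0,0],[0,0,0.12],1],
    [[0,0,0],[0,0,0.12],1],
  ],
)

```text
t: 0.48
tcp_pos: [0.1945, -0.5133, 0.3005]
orientation: [-0.002, 0.998, -0.067, -0.001]
wrist_force: [-0.3, -0.1, -0.1]
width: 1.002
```

```bash
cat >> h.py <<'E'
def tab(s=None):
    """tip position in table frame mm, tool yaw rel to table, force in table frame"""
    s=s or telemetry.sense(); Rm=q2R(s['orientation']).as_matrix()
    tip=s['tcp_pos']+.084*Rm[:,2]; c,q=np.cos(YAW),np.sin(YAW); M=np.array([[c,q,0],[-q,c,0],[0,0,1]])
    p=M@(tip-[TX,TY,0]); f=M@s['wrist_force']
    print('t',round(s['t'],2),'tip(table mm)',(p*1e3).round(1),'axes',(M@Rm).round(3).tolist(),'F',f.round(1),'w',round(s['width'],2))
    return p,M@Rm
def go(x,y,z):
    p,A=tab(); d=A.T@(np.array([x,y,z])-p*1e3); print('tool shift mm',d.round(1),'rows',round(np.linalg.norm(d)/41.7,1))
E
python3 -c "
from h import *
p,A=tab()
print(A.T@np.array([0,0,0]))
go(-110,300,216);go(-110,0,216)"
```

```text
t 0.48 tip(table mm) [-138.4 -827.3  216.5] axes [[1.0, -0.023, -0.001], [-0.023, -1.0, 0.005], [-0.001, -0.005, -1.0]] F [-0.3 -0.2 -0.1] w 1.0
[0. 0. 0.]
t 0.48 tip(table mm) [-138.4 -827.3  216.5] axes [[1.0, -0.023, -0.001], [-0.023, -1.0, 0.005], [-0.001, -0.005, -1.0]] F [-0.3 -0.2 -0.1] w 1.0
tool shift mm [    2.3 -1127.7     5.8] rows 27.0
t 0.48 tip(table mm) [-138.4 -827.3  216.5] axes [[1.0, -0.023, -0.001], [-0.023, -1.0, 0.005], [-0.001, -0.005, -1.0]] F [-0.3 -0.2 -0.1] w 1.0
tool shift mm [   9.3 -827.7    4.4] rows 19.9
```

Call:
drive_tool(
  commands=[
    [[10,-40,0],[0,0,0],1],
    [[10,-40,0],[0,0,0],1],
    [[10,-40,0],[0,0,0],1],
    [[10,-40,0],[0,0,0],1],
    [[10,-40,0],[0,0,0],1],
    [[10,-40,0],[0,0,0],1],
    [[10,-40,0],[0,0,0],1],
    [[10,-40,0],[0,0,0],1],
    [[10,-40,0],[0,0,0],1],
    [[10,-40,0],[0,0,0],1],
    [[0,-40,0],[0,0,0],1],
    [[0,-40,0],[0,0,0],1],
  ],
)

```text
t: 1.48
tcp_pos: [0.3615, -0.0484, 0.2986]
orientation: [-0.003, 0.997, -0.079, -0.0]
wrist_force: [1.2, -0.3, 0.2]
width: 1.0
```

```bash
python3 -c "
from h import *
go(-110,0,180)"
```

```text
t 1.48 tip(table mm) [ -23.8 -346.7  214.6] axes [[0.999, -0.047, -0.001], [-0.047, -0.999, 0.006], [-0.001, -0.006, -1.0]] F [ 1.3 -0.1  0.2] w 1.0
tool shift mm [-102.5 -342.    37. ] rows 8.6
```

Call:
drive_tool(
  commands=[
    [[-12,-38,2],[0,0,-0.01],1],
    [[-12,-38,2],[0,0,-0.01],1],
    [[-12,-38,2],[0,0,-0.01],1],
    [[-12,-38,2],[0,0,-0.01],1],
    [[-12,-38,2],[0,0,-0.01],1],
    [[-12,-38,2],[0,0,0],1],
    [[-12,-38,2],[0,0,0],1],
    [[-12,-38,2],[0,0,0],1],
    [[-6,-30,2],[0,0,0],1],
    [[0,0,0],[0,0,0],1],
  ],
)

```text
t: 2.32
tcp_pos: [0.2938, 0.3159, 0.283]
orientation: [-0.005, 0.999, -0.05, 0.003]
wrist_force: [0.8, -1.2, 0.8]
width: 1.002
```

```bash
python3 -c "
from h import *
go(-110,0,70)
cv2.imwrite('pics/w1.png',grab_frame('wrist')[:,:,::-1])
cv2.imwrite('pics/s1.png',grab_frame('scene')[:,:,::-1])"
```

```text
t 2.32 tip(table mm) [-130.8    8.3  199. ] axes [[1.0, 0.011, 0.004], [0.011, -1.0, 0.01], [0.005, -0.01, -1.0]] F [ 0.9 -1.1  0.8] w 1.0
tool shift mm [ 20.1   9.9 129. ] rows 3.1
```

View pics/w1.png

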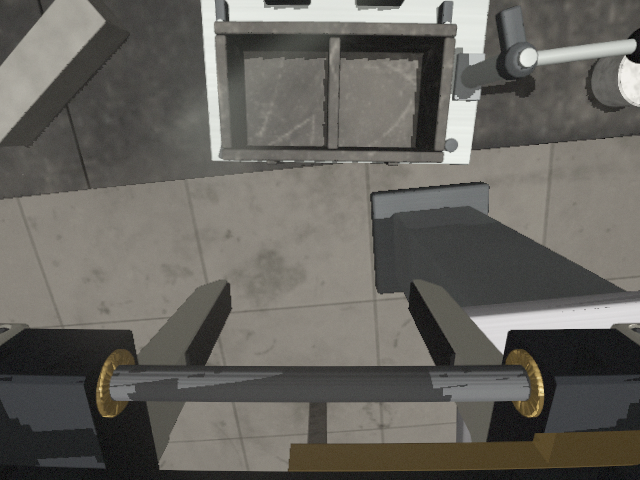

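```bash
python3 - <<'E'
from h import *
a=cv2.imread('pics/w1.png')[:,:,::-1]; crop(a,190,0,540,200,'pics/w1c.png')
E
```

```text
(no output)
```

View pics/w1c.png

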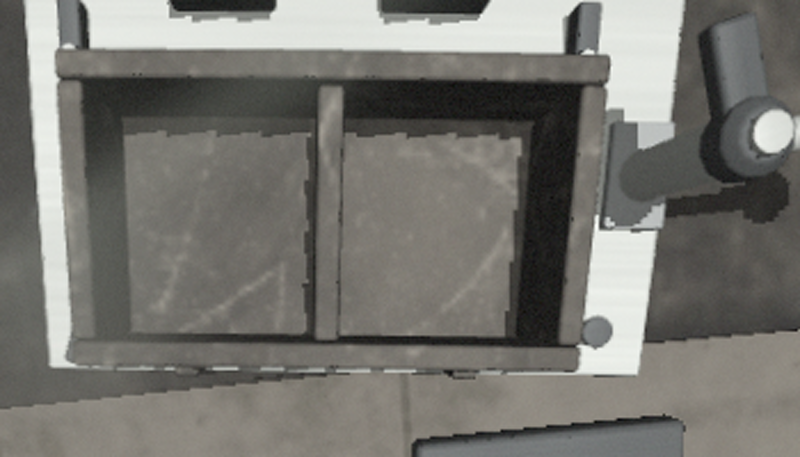

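```bash
python3 - <<'E'
from h import *
C=cam('wrist');k=800/350
c,q=np.cos(YAW),np.sin(YAW); M=np.array([[c,q],[-q,c]])
for n,x,y,z in [('RL',56,50,.107),('RR',609,55,.107),('FR',580,370,.107),('FL',67,366,.107),('post',772,130,.135),('pFL',50,368,.045),('pFR',640,375,.045)]:
    P=onz(C,(190+x/k,y/k),z); print(n,P.round(4),((M@(P[:2]-[TX,TY]))*1e3).round(1))
E
```

```text
RL [0.4517 0.3668 0.107 ] [20.2 75.4]
RR [0.4345 0.2099 0.107 ] [ 20.5 -82.5]
FR [0.3462 0.2186 0.107 ] [-68.3 -83.5]
FL [0.3635 0.3795 0.107 ] [-68.9  78.3]
post [0.4071 0.1772 0.135 ] [  -3.2 -118. ]
pFL [0.3598 0.4046 0.045 ] [-75.3 102.8]
pFR [0.3343 0.1748 0.045 ] [ -75.3 -128.4]
```

```bash
python3 - <<'E'
from h import *
print(W(.0015,-.0025,0))
E
sed -i 's/^TX,TY,YAW=.*/TX,TY,YAW=.4245,.2915,-.1105/' h.py; python3 -c "
from h import *
go(-105,0,70)"
```

```text
[np.float64(0.4245151634639882), np.float64(0.29144983439087513), 0]
t 2.42 tip(table mm) [-131.5    7.1  198.9] axes [[1.0, 0.01, 0.004], [0.01, -1.0, 0.007], [0.004, -0.007, -1.0]] F [ 0.3 -0.4 -0.3] w 1.0
tool shift mm [ 25.9   8.3 128.9] rows 3.2
```

Call:
drive_tool(
  commands=[
    [[8,3,35],[0,0,0.01],1],
    [[8,3,35],[0,0,0],1],
    [[8,3,35],[0,0,0],1],
    [[0,0,20],[0,0,0],1],
    [[0,0,4],[0,0,0],1],
  ],
)

```text
t: 2.83
tcp_pos: [0.3226, 0.2967, 0.1535]
orientation: [-0.005, 0.998, -0.057, 0.007]
wrist_force: [-0.4, -0.3, 0.7]
width: 1.003
```

```bash
python3 -c "
from h import *
go(-53,0,70)"
```

```text
t 2.83 tip(table mm) [-100.7   -5.1   69.5] axes [[1.0, -0.003, 0.013], [-0.004, -1.0, 0.011], [0.013, -0.011, -1.0]] F [-0.3 -0.4  0.7] w 1.0
tool shift mm [47.7 -5.3  0.2] rows 1.2
```

Call:
drive_tool(
  commands=[
    [[8,-2,0],[0,0,0],1],
    [[8,-2,0],[0,0,0],1],
    [[6,0,0],[0,0,0],1],
    [[5,0,0],[0,0,0],1],
    [[5,0,0],[0,0,0],1],
    [[5,0,0],[0,0,0],1],
  ],
)

```text
t: 3.33
tcp_pos: [0.3635, 0.2929, 0.157]
orientation: [-0.004, 0.998, -0.059, 0.006]
wrist_force: [-2.6, -0.2, -2.1]
width: 0.999
```

```bash
python3 -c "
from h import *
go(-53,0,70)"
```

```text
t 3.33 tip(table mm) [-59.8  -4.6  73. ] axes [[1.0, -0.008, 0.011], [-0.009, -1.0, 0.009], [0.011, -0.009, -1.0]] F [-2.6 -0.5 -2.1] w 1.0
tool shift mm [ 6.7 -4.6  3.1] rows 0.2
```

Call:
drive_tool(
  commands=[
    [[4,0,1],[0,0,0],1],
    [[4,0,1],[0,0,0],1],
    [[4,0,1],[0,0,0],1],
  ],
)

```text
t: 3.58
tcp_pos: [0.3703, 0.292, 0.1553]
orientation: [-0.004, 0.998, -0.059, -0.001]
wrist_force: [-19.3, 3.9, 15.2]
width: 0.999
```

```bash
python3 -c "
from h import *
go(-53,0,70)"
```

```text
t 3.58 tip(table mm) [-54.1  -4.8  71.3] axes [[1.0, -0.008, -0.003], [-0.008, -1.0, 0.009], [-0.003, -0.009, -1.0]] F [-19.7   1.7  15.2] w 1.0
tool shift mm [ 1.1 -4.8  1.3] rows 0.1
```

Call:
drive_tool(
  commands=[
    [[4,0,0],[0,0,0],1],
    [[4,0,0],[0,0,0],1],
  ],
)

```text
t: 3.75
tcp_pos: [0.3712, 0.2917, 0.1552]
orientation: [-0.004, 0.998, -0.058, -0.009]
wrist_force: [-15.7, 2.6, 11.5]
width: 0.999
```

```bash
python3 -c "
from h import *
go(-53,0,70)
cv2.imwrite('pics/w2.png',grab_frame('wrist')[:,:,::-1])"
```

```text
t 3.75 tip(table mm) [-54.5  -5.1  71.2] axes [[1.0, -0.006, -0.018], [-0.005, -1.0, 0.007], [-0.018, -0.007, -1.0]] F [-15.9   0.9  11.5] w 1.0
tool shift mm [ 1.5 -5.1  1.2] rows 0.1
```

View pics/w2.png

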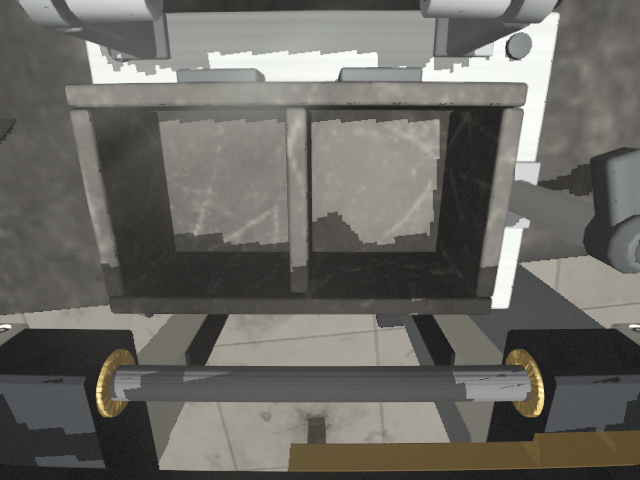

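Call:
drive_tool(
  commands=[
    [[-20,0,0],[0,0.01,0],1],
    [[-25,0,-5],[0,0.01,0],1],
    [[0,0,-40],[0,0,0],0],
    [[0,0,-40],[0,0,0],0],
    [[0,0,-40],[0,0,0],0],
    [[0,0,-40],[0,0,0],0],
    [[0,0,-40],[0,0,0],0],
    [[0,0,-40],[0,0,0],0],
  ],
)

```text
t: 4.47
tcp_pos: [0.3214, 0.2942, 0.4032]
orientation: [0.0, 0.998, -0.056, -0.002]
wrist_force: [0.9, 1.1, -0.8]
width: 0.619
```

```bash
python3 - <<'E'
from h import *
go(130,0,300)
T=grab_frame('top');S=grab_frame('scene')
cv2.imwrite('pics/t3.png',T[:,:,::-1]);cv2.imwrite('pics/s3.png',S[:,:,::-1])
crop(S,235,180,395,300,'pics/s3c.png',5)
E
```

```text
t 4.47 tip(table mm) [-103.1   -8.8  319.2] axes [[1.0, -0.002, -0.005], [-0.002, -1.0, -0.001], [-0.005, 0.001, -1.0]] F [ 0.8  1.2 -0.8] w 0.62
tool shift mm [233.2  -9.2  18.1] rows 5.6
```

View pics/s3c.png

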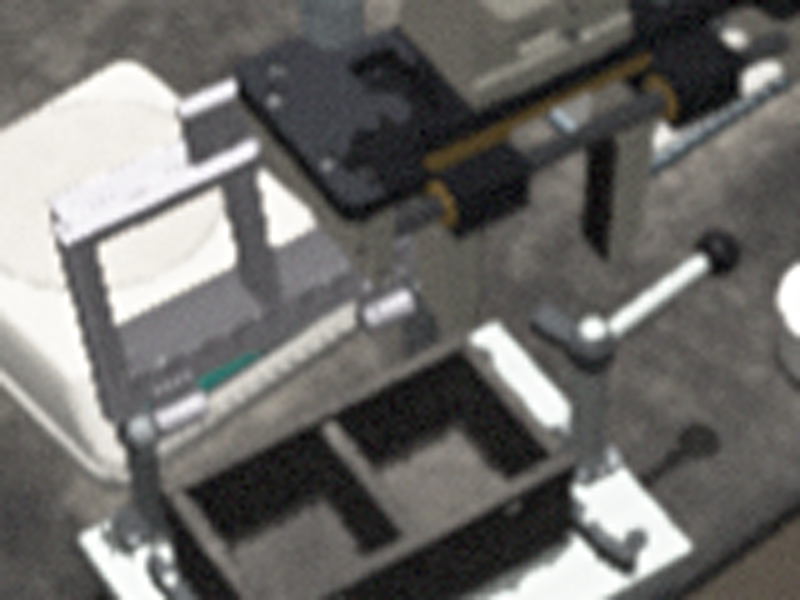

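View pics/t3.png

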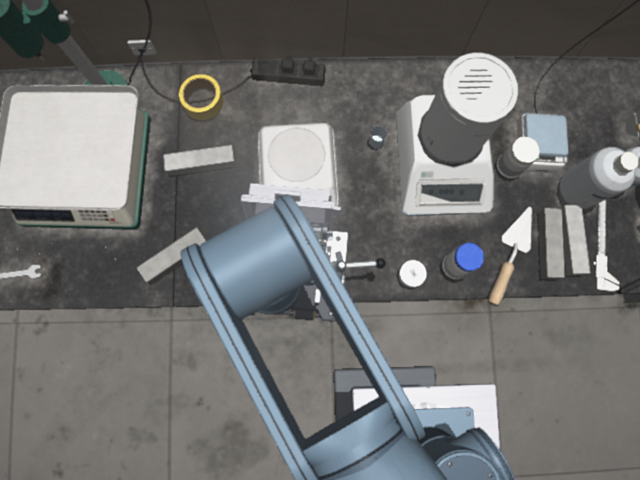

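Call:
drive_tool(
  commands=[
    [[40,-2,0],[0,0,0],0],
    [[40,-2,0],[0,0,0],0],
    [[40,-2,0],[0,0,0],0],
    [[40,-2,0],[0,0,0],0],
    [[40,-2,0],[0,0,0],0],
    [[40,0,0],[0,0,0],0],
    [[0,0,0],[0,0,0],0],
  ],
)

```text
t: 5.15
tcp_pos: [0.5723, 0.2788, 0.4131]
orientation: [-0.006, 0.999, -0.053, 0.012]
wrist_force: [-1.5, -0.7, -1.8]
width: 0.035
```

```bash
python3 - <<'E'
from h import *
go(130,0,235)
T=grab_frame('wrist');S=grab_frame('scene')
cv2.imwrite('pics/w4.png',T[:,:,::-1])
crop(S,215,120,395,300,'pics/s4c.png')
E
```

```text
t 5.15 tip(table mm) [150.3   4.8 329.1] axes [[1.0, 0.005, 0.023], [0.004, -1.0, 0.013], [0.023, -0.013, -1.0]] F [-1.4 -0.8 -1.8] w 0.03
tool shift mm [-22.4   5.9  93.5] rows 2.3
```

View pics/s4c.png

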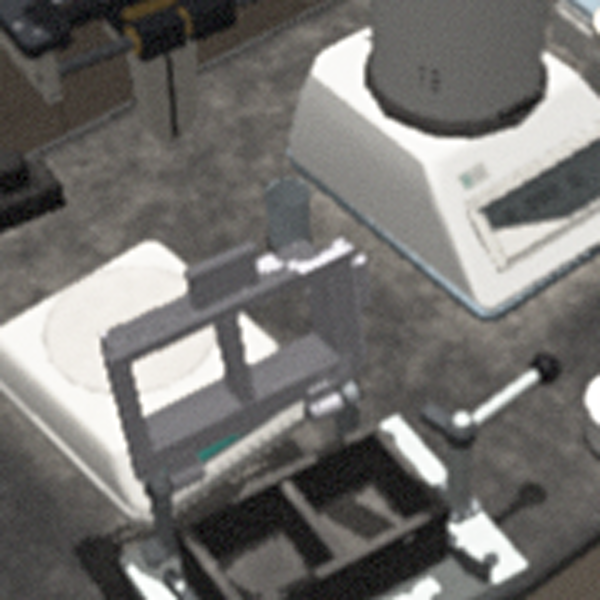

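View pics/w4.png

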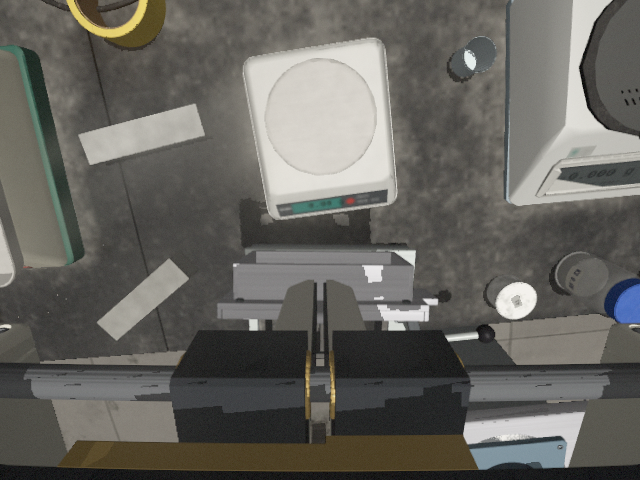

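Call:
drive_tool(
  commands=[
    [[-6,2,34],[0,-0.012,0],0],
    [[-6,2,34],[0,-0.012,0],0],
    [[-4,1,22],[0,0,0],0],
    [[0,0,0],[0,0,0],0],
  ],
)

```text
t: 5.58
tcp_pos: [0.5488, 0.2793, 0.3249]
orientation: [-0.009, 0.999, -0.051, 0.002]
wrist_force: [0.1, -0.2, -1.1]
width: 0.007
```

```bash
python3 - <<'E'
from h import *
go(110,0,235)
S=grab_frame('scene')
crop(S,235,130,395,250,'pics/s5c.png')
E
```

```text
t 5.58 tip(table mm) [125.1   3.  240.9] axes [[1.0, 0.009, 0.003], [0.009, -1.0, 0.018], [0.003, -0.018, -1.0]] F [ 0.1 -0.2 -1.1] w 0.01
tool shift mm [-15.2   3.    5.8] rows 0.4
```

View pics/s5c.png

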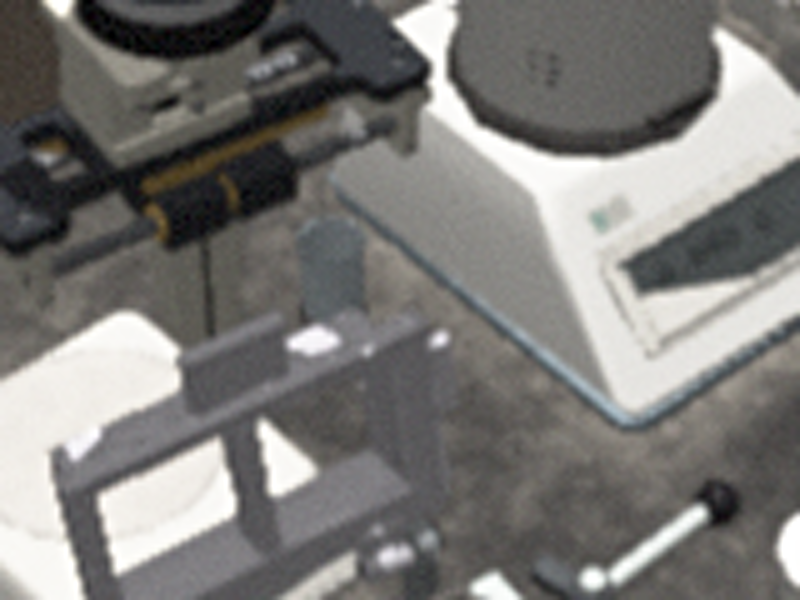

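```bash
cat > path.py <<'E'
from h import *
for d in [97,90,80,70,60,50,40,30,20,10,5,0]:
    th=np.radians(d); r=132+12*(97-d)/97
    x=73-r*np.cos(th)+3*np.sin(th)+9; z=111+r*np.sin(th)+3*np.cos(th)
    print(d,round(x,1),round(z,1))
E
python3 path.py
```

```text
97 101.1 241.7
90 85.0 243.9
80 61.7 243.6
70 38.5 239.2
60 16.3 230.8
50 -4.3 218.5
40 -22.6 202.7
30 -38.0 183.7
20 -50.0 162.2
10 -58.1 138.7
5 -60.6 126.5
0 -62.0 114.0
```

Call:
drive_tool(
  commands=[
    [[-10,1,0],[0,0,0],0],
    [[-10,1,0],[0,0,0],0],
    [[-8,1,0],[0,0,0],0],
    [[-8,0,0],[0,0,0],0],
  ],
)

```text
t: 5.97
tcp_pos: [0.5138, 0.2815, 0.3344]
orientation: [-0.011, 0.999, -0.05, 0.011]
wrist_force: [3.1, -1.6, -1.2]
width: 0.005
```

```bash
python3 - <<'E'
from h import *
go(62,0,243)
S=grab_frame('scene')
crop(S,235,130,395,250,'pics/s6c.png')
E
```

```text
t 5.97 tip(table mm) [ 91.6   1.9 250.4] axes [[1.0, 0.011, 0.02], [0.01, -1.0, 0.024], [0.021, -0.023, -1.0]] F [ 3.3 -1.3 -1.2] w 0.01
tool shift mm [-29.7   1.7   6.7] rows 0.7
```

View pics/s6c.png

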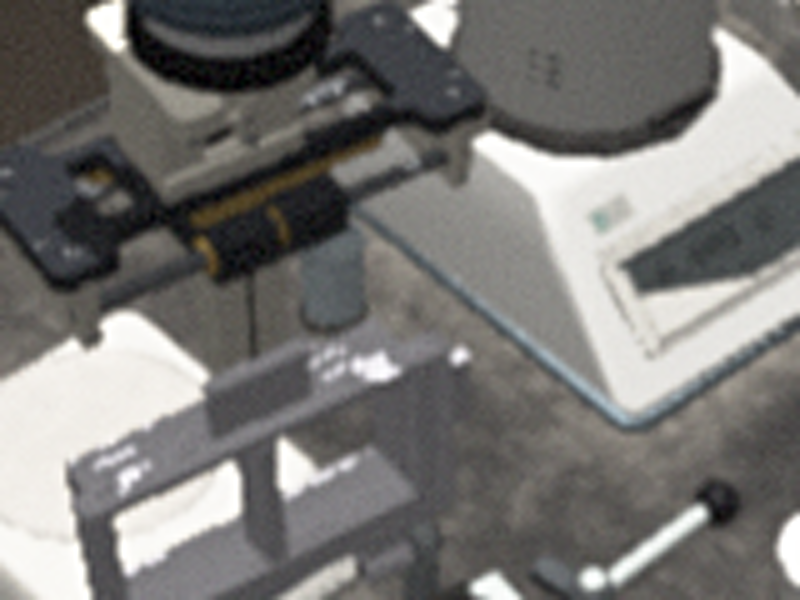

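Call:
drive_tool(
  commands=[
    [[-10,1,5],[-0.012,-0.01,0],0],
    [[-10,1,5],[-0.012,-0.01,0],0],
    [[-10,0,4],[0,-0.005,0],0],
    [[-10,0,4],[0,-0.005,0],0],
  ],
)

```text
t: 6.35
tcp_pos: [0.4729, 0.2846, 0.3213]
orientation: [-0.001, 0.999, -0.05, 0.001]
wrist_force: [3.2, -0.9, 3.5]
width: 0.004
```

```bash
python3 - <<'E'
from h import *
go(38,0,239);go(16,0,231)
E
```

```text
t 6.35 tip(table mm) [ 48.9  -1.3 237.3] axes [[1.0, 0.011, 0.002], [0.011, -1.0, 0.003], [0.002, -0.003, -1.0]] F [ 3.3 -0.6  3.5] w 0.0
tool shift mm [-10.9  -1.4  -1.7] rows 0.3
t 6.35 tip(table mm) [ 48.9  -1.3 237.3] axes [[1.0, 0.011, 0.002], [0.011, -1.0, 0.003], [0.002, -0.003, -1.0]] F [ 3.3 -0.6  3.5] w 0.0
tool shift mm [-32.9  -1.6   6.3] rows 0.8
```

Call:
drive_tool(
  commands=[
    [[-11,0,2],[0,-0.003,0],0],
    [[-11,0,3],[0,-0.003,0],0],
    [[-11,0,5],[0,-0.003,0],0],
    [[-11,0,6],[0,-0.003,0],0],
    [[-10,0,7],[0,-0.003,0],0],
  ],
)

```text
t: 6.77
tcp_pos: [0.4124, 0.2903, 0.2955]
orientation: [-0.001, 0.999, -0.05, -0.009]
wrist_force: [2.3, 0.4, 1.1]
width: 0.005
```

```bash
python3 - <<'E'
from h import *
go(-23,0,202)
S=grab_frame('scene')
crop(S,235,130,395,290,'pics/s7c.png')
E
```

```text
t 6.77 tip(table mm) [-13.3  -2.4 211.5] axes [[1.0, 0.011, -0.018], [0.011, -1.0, 0.001], [-0.018, -0.001, -1.0]] F [2.3 0.7 1.1] w 0.0
tool shift mm [-9.5 -2.5  9.7] rows 0.3
```

View pics/s7c.png

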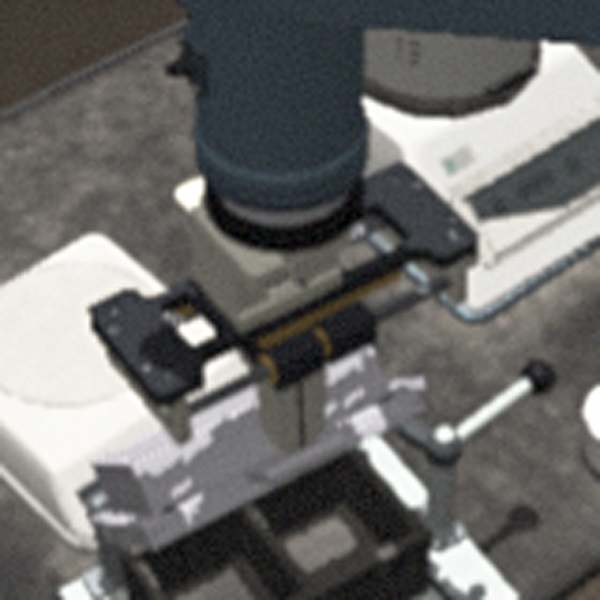

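Call:
drive_tool(
  commands=[
    [[-9,0,9],[0,0.004,0],0],
    [[-8,0,10],[0,0.004,0],0],
    [[-7,0,10],[0,0.004,0],0],
    [[-6,0,10],[0,0.004,0],0],
    [[-5,0,10],[0,0,0],0],
  ],
)

```text
t: 7.23
tcp_pos: [0.3693, 0.2938, 0.2436]
orientation: [0.0, 0.999, -0.049, -0.005]
wrist_force: [0.6, 0.6, 0.5]
width: 0.003
```

```bash
python3 - <<'E'
from h import *
go(-58,0,139)
E
```

```text
t 7.23 tip(table mm) [-55.9  -3.9 159.6] axes [[1.0, 0.013, -0.009], [0.013, -1.0, -0.001], [-0.009, 0.001, -1.0]] F [0.5 0.7 0.5] w 0.0
tool shift mm [-1.9 -4.  20.6] rows 0.5
```

```bash
python3 - <<'E'
from h import *
tab()
cv2.imwrite('pics/w8.png',grab_frame('wrist')[:,:,::-1])
S=grab_frame('scene')
crop(S,235,160,395,300,'pics/s8c.png')
E
```

```text
t 7.23 tip(table mm) [-55.9  -3.9 159.6] axes [[1.0, 0.013, -0.009], [0.013, -1.0, -0.001], [-0.009, 0.001, -1.0]] F [0.5 0.7 0.5] w 0.0
```

View pics/s8c.png

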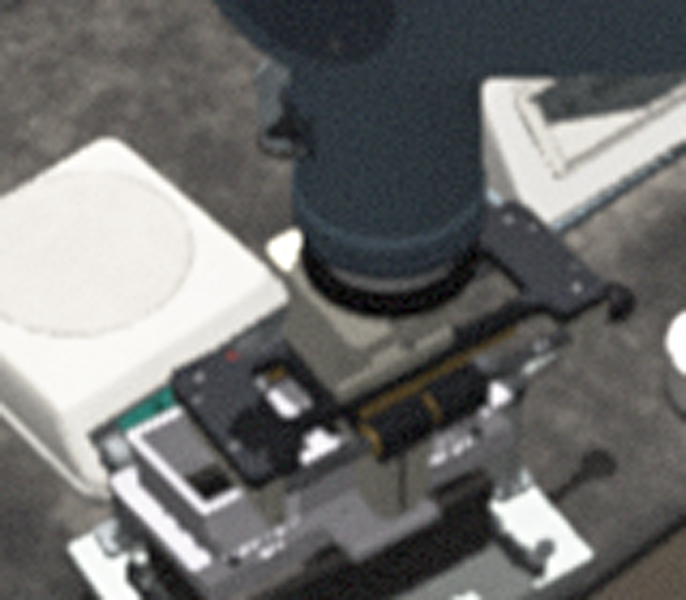

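View pics/w8.png

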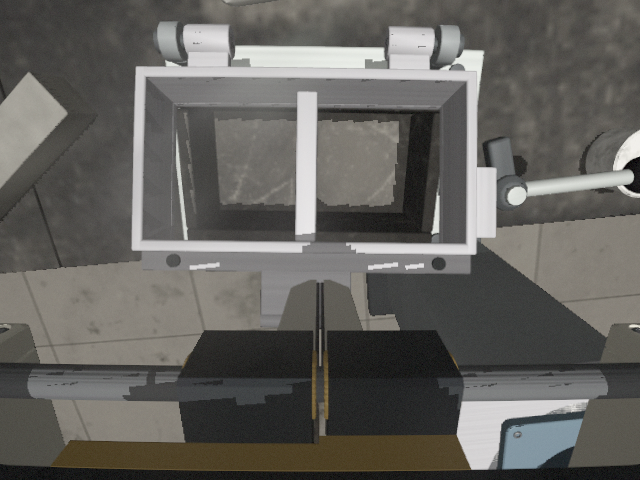

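Call:
drive_tool(
  commands=[
    [[0,-1,9],[0,0.003,0],0],
    [[0,-1,9],[0,0.003,0],0],
    [[-1,-1,9],[0,0,0],0],
    [[-1,-1,9],[0,0,0],0],
  ],
)

```text
t: 7.67
tcp_pos: [0.3662, 0.2978, 0.2058]
orientation: [0.001, 0.999, -0.049, -0.003]
wrist_force: [0.4, -1.3, 0.5]
width: 0.006
```

```bash
python3 - <<'E'
from h import *
go(-61,0,114)
E
```

```text
t 7.67 tip(table mm) [-59.1  -0.3 121.8] axes [[1.0, 0.013, -0.006], [0.013, -1.0, -0.002], [-0.006, 0.002, -1.0]] F [ 0.6 -1.3  0.5] w 0.01
tool shift mm [-1.9 -0.4  7.8] rows 0.2
```

Call:
drive_tool(
  commands=[
    [[0,0,4],[0,0,0],0],
    [[0,0,4],[0,0,0],0],
    [[0,0,4],[0,0,0],0],
    [[0,0,4],[0,0,0],0],
  ],
)

```text
t: 8.0
tcp_pos: [0.3657, 0.2979, 0.1978]
orientation: [0.001, 0.999, -0.048, -0.003]
wrist_force: [-13.9, -7.6, 42.1]
width: 0.002
```

```bash
python3 - <<'E'
from h import *
go(-61,0,114)
E
```

```text
t 8.0 tip(table mm) [-59.6  -0.3 113.8] axes [[1.0, 0.015, -0.006], [0.015, -1.0, -0.003], [-0.006, 0.003, -1.0]] F [-13.   -9.1  42.1] w 0.0
tool shift mm [-1.4 -0.3 -0.2] rows 0.0
```

Call:
drive_tool(
  commands=[
    [[0,0,-25],[0,0,0],0],
    [[0,0,-40],[0,0,0],0],
    [[3,35,0],[0,0,0],0],
    [[3,35,0],[0,0,0],0],
    [[3,35,0],[0,0,0],0],
    [[3,35,0],[0,0,0],0],
    [[3,35,0],[0,0,0],0],
    [[0,0,0],[0,0,0],0],
  ],
)

```text
t: 8.67
tcp_pos: [0.3671, 0.1183, 0.2689]
orientation: [0.0, 0.999, -0.044, 0.002]
wrist_force: [0.5, -0.6, -0.6]
width: 0.007
```

```bash
python3 - <<'E'
from h import *
go(-40,-175,112)
S=grab_frame('wrist');cv2.imwrite('pics/w9.png',S[:,:,::-1])
S=grab_frame('scene');crop(S,235,160,435,310,'pics/s9c.png')
E
```

```text
t 8.67 tip(table mm) [ -37.6 -178.5  184.9] axes [[1.0, 0.022, 0.005], [0.022, -1.0, -0.0], [0.005, 0.0, -1.0]] F [ 0.5 -0.5 -0.6] w 0.01
tool shift mm [-2.6 -3.5 72.9] rows 1.8
```

View pics/w9.png

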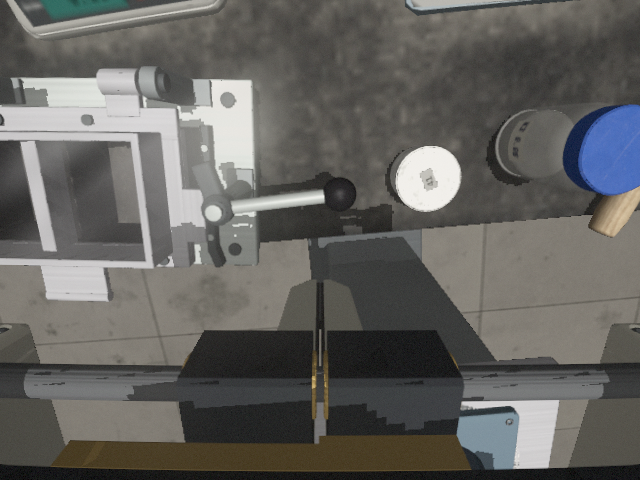

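View pics/s9c.png

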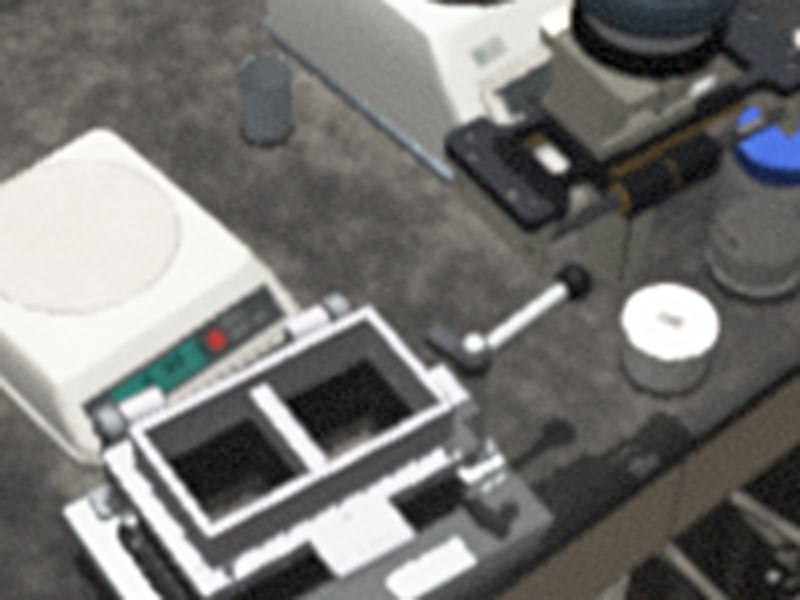

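```bash
python3 - <<'E'
from h import *
C=cam('wrist');c,q=np.cos(YAW),np.sin(YAW); M=np.array([[c,q],[-q,c]])
for n,p,z in [('ball',(340,194),.125),('post',(214,211),.135),('tabL',(42,266),.114),('tabR',(108,266),.114),('tabendR',(110,300),.116),('fr corner',(153,266),.148)]:
    P=onz(C,p,z); print(n,((M@(P[:2]-[TX,TY]))*1e3).round(1))
E
```

```text
ball [   5.3 -186.9]
post [  -5.4 -107.4]
tabL [-54.7  30.3]
tabR [-53.4 -19.9]
tabendR [-80.  -18.3]
fr corner [-38.4 -70.6]
```

```bash
python3 - <<'E'
from h import *
go(-40,-180,112)
C=cam('wrist'); S=grab_frame('wrist');cv2.imwrite('pics/w10.png',S[:,:,::-1]);crop(S,0,60,400,320,'pics/w10c.png',2)
E
```

```text
t 8.77 tip(table mm) [ -38.  -174.8  185. ] axes [[1.0, 0.022, 0.004], [0.022, -1.0, 0.003], [0.004, -0.003, -1.0]] F [-0.2  0.8  0.1] w 0.01
tool shift mm [-2.4  5.3 72.9] rows 1.8
```

View pics/w10c.png

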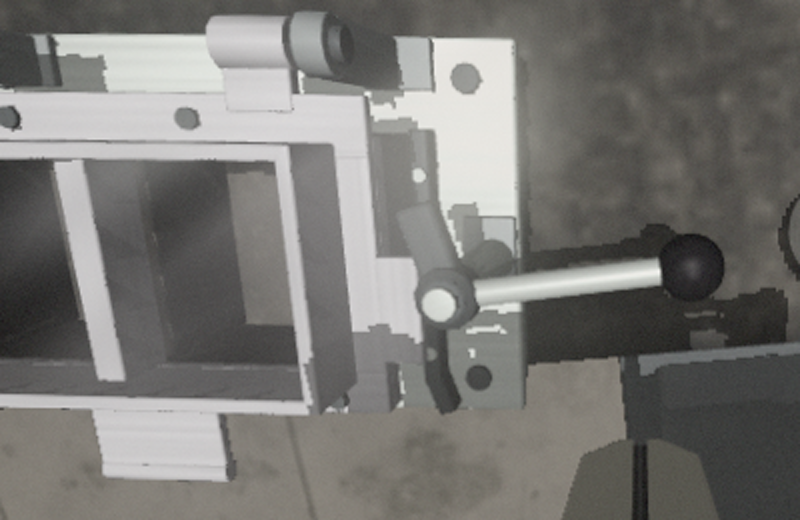

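```bash
python3 - <<'E'
from h import *
C=cam('wrist');c,q=np.cos(YAW),np.sin(YAW); M=np.array([[c,q],[-q,c]])
tab()
for n,p,z in [('ball',(346,193.5),.125),('post',(220.5,210),.135),('tabL',(48,266),.114),('tabR',(110,266),.114)]:
    P=onz(C,p,z); print(n,((M@(P[:2]-[TX,TY]))*1e3).round(1))
E
```

```text
t 8.82 tip(table mm) [ -38.2 -173.8  185. ] axes [[1.0, 0.024, 0.004], [0.024, -1.0, 0.003], [0.004, -0.003, -1.0]] F [ 0.1  0.5 -0. ] w 0.0
ball [   5.5 -189.6]
post [  -5.  -110.5]
tabL [-55.3  26.7]
tabR [-53.9 -20.4]
```

```bash
sed -i 's/^TX,TY,YAW=.*/TX,TY,YAW=.4245,.2945,-.1105/' h.py; python3 - <<'E'
from h import *
go(-40,-166,112)
for f in range(-85,-5,10):
    a=np.radians(f);n=np.array([-np.sin(a),np.cos(a)]);d=4.5+9*abs(n[0])+18*abs(n[1])
    print(f,(np.array([-5,-114.5])+52*np.array([np.cos(a),np.sin(a)])-d*n).round(0))
print(telemetry.sense()['joint_positions'].round(2))
E
```

```text
t 8.82 tip(table mm) [ -37.9 -176.8  185. ] axes [[1.0, 0.024, 0.004], [0.024, -1.0, 0.003], [0.004, -0.003, -1.0]] F [ 0.1  0.5 -0. ] w 0.0
tool shift mm [ -2.2 -10.6  73. ] rows 1.8
-85 [ -15. -168.]
-75 [  -9. -169.]
-65 [  -1. -170.]
-55 [   7. -170.]
-45 [  15. -168.]
-35 [  24. -164.]
-25 [  32. -159.]
-15 [  39. -151.]
[ 0.03 -0.02  1.94  0.    1.21  1.69]
```

Call:
drive_tool(
  commands=[
    [[-2,-4,25],[0,0,0.01],0],
    [[-2,-4,25],[0,0,0.01],0],
    [[0,-2,20],[0,0,0],0],
    [[0,0,4],[0,0,0],0],
  ],
)

```text
t: 9.15
tcp_pos: [0.3665, 0.1387, 0.1944]
orientation: [-0.003, 0.999, -0.051, 0.006]
wrist_force: [-0.6, -0.1, -0.4]
width: 0.008
```

```bash
python3 - <<'E'
from h import *
go(-9,-169,112)
S=grab_frame('wrist');cv2.imwrite('pics/w11.png',S[:,:,::-1])
E
```

```text
t 9.15 tip(table mm) [ -39.6 -160.7  110.4] axes [[1.0, 0.009, 0.011], [0.009, -1.0, 0.006], [0.011, -0.006, -1.0]] F [-0.6 -0.1 -0.4] w 0.01
tool shift mm [30.5  8.5 -1.3] rows 0.8
```

View pics/w11.png

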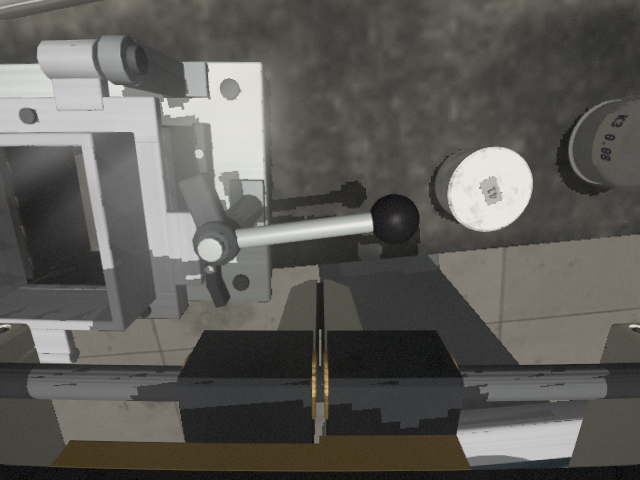

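Call:
drive_tool(
  commands=[
    [[9,2,0],[0,0,0],0],
    [[9,2,0],[0,0,0],0],
    [[9,2,0],[0,0,0],0],
    [[9,1,0],[0,0,0],0],
    [[9,0,0],[0,0,0],0],
  ],
)

```text
t: 9.62
tcp_pos: [0.4137, 0.1293, 0.1976]
orientation: [-0.003, 0.999, -0.047, 0.005]
wrist_force: [-2.1, 0.8, 0.1]
width: 0.005
```

```bash
python3 - <<'E'
from h import *
go(15,-168,112)
S=grab_frame('wrist');cv2.imwrite('pics/w12.png',S[:,:,::-1])
E
```

```text
t 9.62 tip(table mm) [   8.3 -164.8  113.6] axes [[1.0, 0.016, 0.01], [0.016, -1.0, 0.007], [0.01, -0.007, -1.0]] F [-2.2  0.5  0.1] w 0.01
tool shift mm [6.6 3.4 1.7] rows 0.2
```

View pics/w12.png

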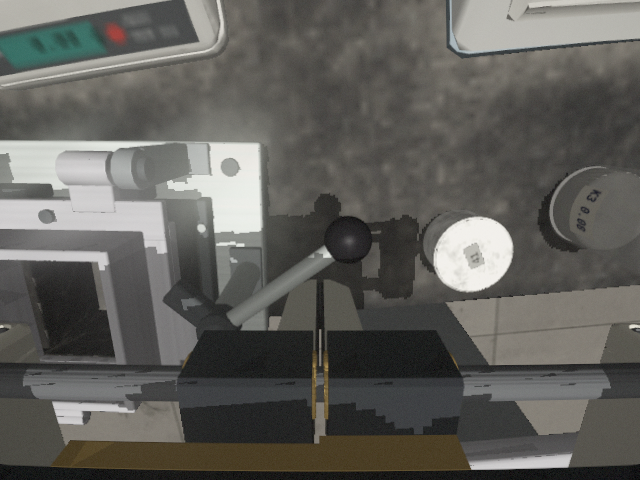

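Call:
drive_tool(
  commands=[
    [[8,0,0],[0,0,0],0],
    [[8,-1,0],[0,0,0],0],
    [[8,-3,0],[0,0,0],0],
    [[7,-5,0],[0,0,0],0],
  ],
)

```text
t: 10.0
tcp_pos: [0.4512, 0.1337, 0.1992]
orientation: [-0.003, 0.999, -0.049, 0.007]
wrist_force: [-1.4, -1.3, -0.0]
width: 0.005
```

```bash
python3 - <<'E'
from h import *
go(39,-151,112)
S=grab_frame('wrist');cv2.imwrite('pics/w13.png',S[:,:,::-1])
E
```

```text
t 10.0 tip(table mm) [  45.5 -156.4  115.2] axes [[1.0, 0.013, 0.014], [0.013, -1.0, 0.006], [0.014, -0.006, -1.0]] F [-1.3 -1.4 -0. ] w 0.01
tool shift mm [-6.5 -5.4  3.1] rows 0.2
```

View pics/w13.png

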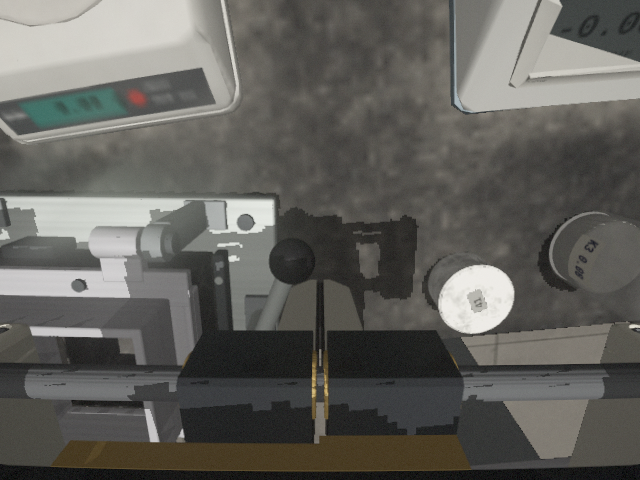

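Call:
drive_tool(
  commands=[
    [[-1,-6,1],[0,0,0],0],
    [[-1,-6,1],[0,0,0],0],
    [[0,-5,1],[0,0,0],0],
    [[0,-5,0],[0,0,0],0],
  ],
)

```text
t: 10.38
tcp_pos: [0.4547, 0.1492, 0.1979]
orientation: [0.008, 0.999, -0.046, 0.009]
wrist_force: [-3.7, -31.1, 7.7]
width: 0.008
```

```bash
python3 - <<'E'
from h import *
go(39,-151,112)
E
```

```text
t 10.38 tip(table mm) [  47.7 -142.4  113.9] axes [[1.0, 0.018, 0.02], [0.018, -1.0, -0.015], [0.019, 0.015, -1.0]] F [ -0.3 -31.3   7.7] w 0.01
tool shift mm [-8.9  8.5  1.9] rows 0.3
```

Call:
drive_tool(
  commands=[
    [[0,15,0],[0,0,0],0],
    [[0,25,0],[0,0,0],0],
    [[0,10,-30],[0,0,0],0],
    [[0,0,-40],[0,0,0],0],
    [[-30,0,-25],[0,0,0],0],
    [[-40,0,0],[0,0,0],0],
    [[-40,0,0],[0,0,0],0],
    [[0,0,0],[0,0,0],0],
    [[0,0,0],[0,0,0],0],
    [[0,0,0],[0,0,0],0],
  ],
)

```text
t: 11.22
tcp_pos: [0.3326, 0.1136, 0.2961]
orientation: [0.008, 0.999, -0.044, 0.011]
wrist_force: [-0.4, 0.0, 0.3]
width: 0.004
```

```bash
python3 - <<'E'
from h import *
tab()
S=grab_frame('wrist');cv2.imwrite('pics/w14.png',S[:,:,::-1])
S=grab_frame('scene');crop(S,235,180,435,330,'pics/s14c.png')
S=grab_frame('top');crop(S,220,170,420,320,'pics/t14c.png')
E
```

```text
t 11.22 tip(table mm) [ -69.4 -191.2  212.2] axes [[0.999, 0.022, 0.023], [0.022, -1.0, -0.015], [0.023, 0.016, -1.0]] F [-0.4 -0.   0.3] w 0.0
```

View pics/w14.png

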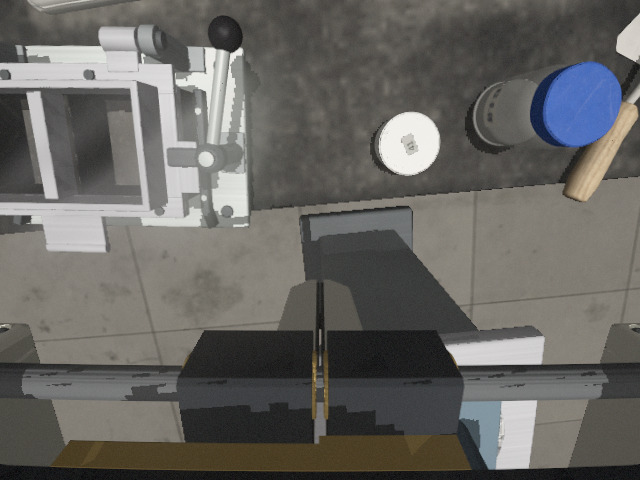

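View pics/s14c.png

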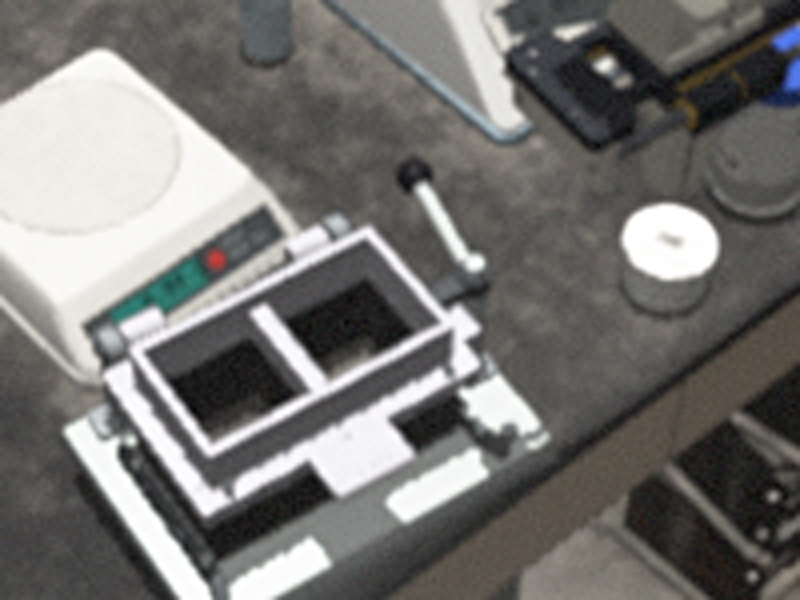

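View pics/t14c.png

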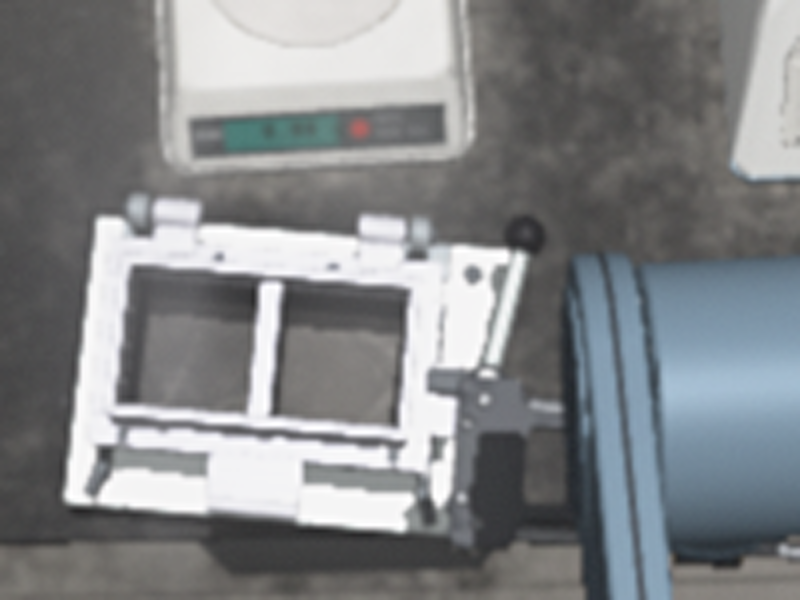

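```bash
python3 - <<'E'
from h import *
C=cam('wrist');S=grab_frame('wrist');tab();crop(S,0,0,270,270,'pics/w15c.png',2.2)
c,q=np.cos(YAW),np.sin(YAW); M=np.array([[c,q],[-q,c]]);L=[]
for p,z in [((225,33),.125),((207,158),.135)]:
    L.append(M@(onz(C,p,z)[:2]-[TX,TY])*1e3)
d=L[0]-L[1];print(L,np.degrees(np.arctan2(d[1],d[0])))
a=cv2.resize(S[0:270,0:270],None,fx=2.2,fy=2.2)[:,:,::-1].copy()
draw(a,C,0,(0,0,255),0,0,2.2);draw(a,C,.1,(0,255,0),0,0,2.2);cv2.imwrite('pics/w15o.png',a)
E
```

```text
t 11.42 tip(table mm) [ -68.1 -191.6  211.8] axes [[1.0, 0.021, 0.022], [0.021, -1.0, -0.016], [0.022, 0.016, -1.0]] F [-0.6 -1.  -0.2] w 0.01
[array([  75.56557461, -128.44287536]), array([  -3.67583677, -114.95136434])] -9.662430635962286
```

View pics/w15o.png

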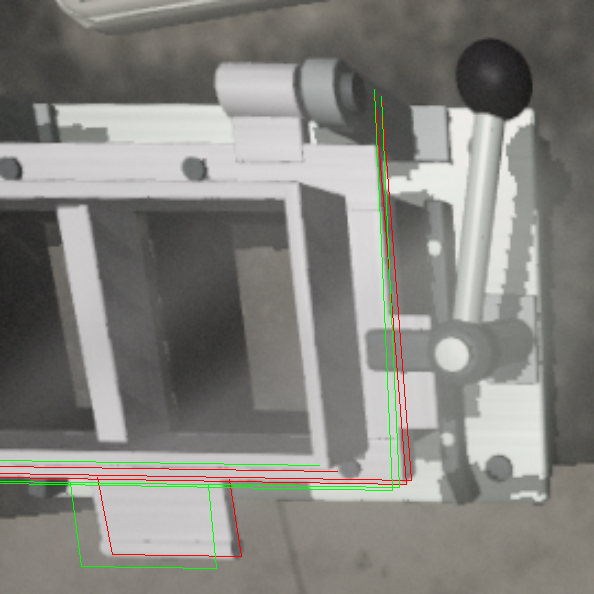

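```bash
python3 -c "
from rig import arm,telemetry
print(arm.job_done(),telemetry.sense()['t'])"
```

```text
the job is handed in; nothing more can be done
the job is handed in; nothing more can be done
```

The compaction table is ready for filling, and I handed the job in after about 11.5 s of robot time.

- **Mould:** I pushed it back with both open fingers until it stopped. At the stop the reaction was about 16–20 N, against about 3 N while it slid. In the picture its rear wall sits square against the rear stops. I did not measure the remaining gap to better than about 2 mm.
- **Hopper:** I swung it forward by its tab with the closed fingers and pressed it down to the end stop. The tip ended at 113.8 mm, where the tab face should be at 114 mm, with 42 N at the wrist. The last wrist picture fits the fully-down outline.
- **Clamp:** I pushed the handle round to its stop, which gave about 31 N. The handle now lies at −9.7° in the table frame, against −10° expected, and the nose sits over the ear.
- **Last checks:** The gripper was clear with no contact force. The jar and the tin looked where they started. I never pinched or lifted anything. The mortar prism is out of view in the last pictures, but nothing went near it after I last saw it in place.

Two things disagreed along the way. The cameras differed by about 3 mm on the table's y position, partly because one picture was taken while the arm was still settling. My push on the tab was about 4 mm off centre at one point, and I corrected it.

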